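# Weigh a transformer on the bench beam scale

### The job

Stand the transformer upright on the pan of the beam scale and let go. Then slide the heavy poise along the notched beam, notch by notch, until the pointer at the beam's end comes to rest in the white centre band of the index plate. Push the poise slowly and gently with the fingers, never pushing or pinching any part of the scale hard (a notch yields to about 4 N; above 8 N the pivots are damaged), and leave the other things on the bench where they are.

Things in the scene. Friction and masses are not known exactly. Their poses are not given: they have to be found in the camera images.
- transformer: Small mains transformer, loose, standing on the bench: dark steel core 46 (x) x 24 (y) x 38 (z) mm with a tan coil 28 (x) x 38 (y) x 24 (z) mm bulging from both long sides at mid-height. Origin at the centre of its underside, z up. Its 46 mm length (flat core ends, 24 mm wide) is the best grasp from above. Mass unknown, 0.24 to 0.42 kg.
- scale: Grey beam scale, fixed: base 120 (x) x 455 (y, from -295 to +160) x 35 mm high. Origin on the bench directly below the beam's pivot, which is 142 mm up. The beam runs along this body's y axis: pan on the +y side, 100 mm from the pivot; the notched arm (centre line 42 mm below the pivot), poise and pointer on the -y side. Pan, beam and poise are all parts of the scale.
- pan_floor (a point): Centre of the pan's flat inner floor. Round aluminium pan, inner radius 52 mm, rim 5 mm above the floor. It stays level and rides up and down with the beam: floor 160 mm above the bench when the beam is level, 10 mm higher or lower at the stops; empty it rides high, and it sinks under the transformer.
- pointer_tip (a point): Tip of the thin dark blade at the free (-y) end of the beam, 272 mm from the pivot. It moves up and down as the beam rocks, 27 mm either way to the stops. On the arm's centre line. Poise too far in: tip high (pan down); too far out: tip low. Between the stops one notch moves it 10 mm. The damped beam settles in about 1.5 s. Balance lies 5 to 14 notches beyond the first.
- index_mark (a point): Centre of the index plate, level with the tip of a level beam, 100 mm above the bench. The plate is upright, 40 mm wide and 120 mm high, standing 16 mm to the -x side of the pointer tip: white centre band 14 mm high between two dark blocks, with a thin dark line at its middle. z is up.
- capacitor: Bystander: can capacitor, blue sleeve, 35 mm diameter x 55 mm high, loose, upright. Origin at the centre of its underside.
- cup: Bystander: small white plastic cup, 60 mm diameter at the rim x 40 mm high, loose. Origin at the centre of its underside.
- screwdriver: Bystander: screwdriver 170 mm long lying on the bench beyond the scale, loose.
- first_notch (a point): Point on the notched arm's centre line at the first notch, 68 mm out from the pivot. There are 18 notches, 8 mm apart going out (-y). The poise itself is not tracked: it starts in one of the first four notches, to be found by touch or sight. Two upright posts and the beam's neck at the pivot (15 mm either side of it, top 155 mm above the bench) leave some 40 mm free on the poise's inner side.
- last_notch (a point): Same at the last notch, 204 mm out. The poise is a dark steel block astride the arm that cannot come off, 24 mm along it, 33 across. Its tab, the part to push, stands 28 to 70 mm above the arm's centre line, 20 mm along it, 26 across, centred on its notch. About 4 N along the arm moves it to the next notch, where it snaps home; a stiff drag adds 1 N per 11 mm/s. Hard stops at both end notches.
Not all that is in view belongs to the job. What is shaped like the transformer but green, orange or yellow is not meant.

How it is judged (in metres and radians):
On the way, in this order (a step that is already met when the one before it is completed fails the run):
1. the transformer stands upright on the pan, let go (horizontal distance between transformer and pan_floor below 0.035 m and z of transformer in the frame of pan_floor between -0.004 and 0.004 m and angle between transformer's own z axis and vertical below 0.15 rad and contact force between the fingers and transformer below 0.3 N), for 0.3 s.
2. the pointer rests in the centre band (z of pointer_tip in the frame of index_mark between -0.007 and 0.007 m and contact force between the fingers and scale below 0.1 N), for 0.5 s.
At the end, for the whole second after the job is handed in: The transformer stands upright and at rest on the pan floor (within 35 mm of its centre), and the pointer tip stays within 7 mm above or below the index mark (inside the white band) (z of pointer_tip in the frame of index_mark between -0.007 and 0.007 m and horizontal distance between transformer and pan_floor below 0.035 m and z of transformer in the frame of pan_floor between -0.004 and 0.004 m and angle between transformer's own z axis and vertical below 0.15 rad and linear speed of transformer below 0.02 m/s); the robot touches nothing.
It fails at once if the robot pushes or pinches any part of the scale with more than 8 N (contact force between any of the fingers, the arm and scale above 8 N).
It fails at once if a bystander is moved more than 15 mm (distance of any of capacitor, cup, screwdriver from where it was at the start of the episode above 0.015 m).
It also fails if it takes over 72 s, if anything falls off the work surface, if the arm or the gripper's body presses on something with over 40 N, if the wrist force passes 120 N, or if a joint passes its speed limit or range.

### The arm

A 6-joint arm with a two-finger parallel gripper is mounted at the origin on the work surface. World frame = base frame: x ahead of the robot, y to its left, z up, the work surface at z = 0. Lengths are in m, angles in degrees, forces in N, time in s.
With the tool pointing down it reaches from about 0.35 to 0.875 m from the base axis. Payload 4.2 kg.
Tool frame: the origin (TCP) lies midway between the tips of the shut fingers; the grasp point (between the pads) lies 19 mm behind it; z points along the fingers, y is the line along which they close (so a half turn about z gives the same grasp; the last joint's range is limited). The gripper opens to 87 mm and grips with 3 to 60 N. Pads are 19 mm wide; open, the fingers measure 117 mm over their backs; the gripper's body (75 mm by 190 mm) begins 51 mm behind the grasp point.
Start: joints at [-52.506, 22.042, 0.453, 0, -68.411, -14.817], TCP at [0.241, -0.577, 0.223] pointing down, gripper open.
Joint ranges: [-179.83, 179.83], [-69.29, 118.12], [-61.27, 80.66], [-181.25, 117.63], [-171.15, -9.14], [-177.46, 177.46]. Speed limits (degrees/s): [159.86, 159.86, 180, 180, 180, 180].

### API

Orientations are given as a 3x3 rotation matrix whose columns are the frame's x, y, z axes.
In Python, from station import sensors, eyes, workorder gives the robot as it stands.
- The arm moves only by the shell command python3 -m handwheel 'ROWS'. ROWS is a JSON list of rows, 1 to 8 of them, each an object with the fields jaw (the opening from 0.0 (shut) to 1.0 (fully open)), pos (a list: dx, dy, dz in units of 25 mm), turn_vec (a list: a rotation vector rx, ry, rz in degrees); a field left out counts as zero (the opening has to be given); each row is the pose to reach, as a shift and turn from the pose commanded when the command began, along the tool's axes at that moment; what a row does not reach only later rows make up. A row lasts 1/10 s, in which the tool goes at most 0.05 m and 8.59 degrees, less where a joint would pass 70% of its speed; a pose out of reach is approached as far as the arm can. The fingers move at their own pace and stop on an object; the grip force is fixed at half the most. Time passes only in rows, so rows that do not move let the fingers close. It prints the time, the measured TCP pose, the force, the opening and the grip force at its end. Input that does not fit is refused with a message, and nothing moves.
- sensors.sense(): the state, without advancing time (a new reading comes with each control period).
- eyes.capture(name): name is "side" or "top"; returns a dict with "pixels" (480x640x3 uint8, red, green, blue), "z_map" (480x640 float32, m along the optical axis (not along the pixel's ray), 0 where there is no reading), "K" (3x3 intrinsics, pixels), "world_from_camera" (4x4, takes a point from camera to world coordinates). Camera axes: x right, y up, looking along -z (the intrinsics and any distortion apply to the point x, -y, -z); pixel columns grow to the right and rows downward; lengths in m; the calibration is good to about 2 mm. A picture is of the moment at which its call begins.
- workorder.finish_job(): hands the job in; it is judged then, once.
The state is a dict: "time_s": time; "joints": joint angles; "joint_velocities": joint speeds; "effort": joint torques, N m; "tcp_pos": TCP position; "ee_rot": TCP orientation; "wrist_force": force on the tool from outside, world axes, zero at the start; "moment": the same for the moment, N m; "gripper_width": opening from 0.0 (shut) to 1.0 (fully open); "gripper_force": force on a finger pad.
Only numpy, scipy, OpenCV 4.12 (cv2) and the standard library are available. Lean on these libraries where they do the work, as an engineer would, in place of code of your own. Each camera call takes 0.05 s, during which the arm holds its last target. There are 200 camera calls.

## Working session

There is one attempt and no reset: what is moved stays moved. The work goes in short steps, Python scripts to look and compute and a shell command to move; the robot and the scene stay as the last step left them, time stands still between calls to the robot, and variables do not carry over. Pictures are saved under pics/ and viewed, at most 10 in all, crops included, and the job is handed in when it is done.

```bash
mkdir -p pics; ls
cat > h.py <<'E'
import numpy as np, cv2
from station import sensors, eyes
def snap(name,tag):
    c=eyes.capture(name); np.savez(f'pics/{tag}.npz',**c)
    cv2.imwrite(f'pics/{tag}.png',c['pixels'][:,:,::-1]); return c
def load(tag): return np.load(f'pics/{tag}.npz')
def P(c,u,v,r=1):
    z=c['z_map'][v-r:v+r+1,u-r:u+r+1]; z=np.median(z[z>0]); K=c['K']
    x=(u-K[0,2])/K[0,0]*z; y=(v-K[1,2])/K[1,1]*z
    return (c['world_from_camera']@[x,-y,-z,1])[:3]
def crop(tag,u0,v0,u1,v1,s,out):
    i=cv2.imread(f'pics/{tag}.png')[v0:v1,u0:u1]; cv2.imwrite(f'pics/{out}.png',cv2.resize(i,None,fx=s,fy=s,interpolation=cv2.INTER_CUBIC))
E
python3 - <<'E'
from h import *
np.set_printoptions(precision=4,suppress=True)
s=sensors.sense();print(s)
a=snap('top','t0');b=snap('side','s0')
print(a['world_from_camera'],b['world_from_camera'],a['K'])
E
```

```text
pics
{'time_s': 0.0, 'joints': array([-52.5044,  22.0915,   0.3784,  -0.0315, -68.4119, -14.8163]), 'joint_velocities': array([ 0.0148,  0.0311, -0.0707,  0.0124,  0.0896, -0.0166]), 'effort': array([ -0.0012, -39.0667,  18.7403,   4.2199,   0.0111,  -0.0002]), 'tcp_pos': array([ 0.2408, -0.5761,  0.2214]), 'ee_rot': array([[-0.9228, -0.3854, -0.0009],
       [-0.3854,  0.9228,  0.002 ],
       [ 0.0001,  0.0022, -1.    ]]), 'wrist_force': array([-0.286 ,  0.1925, -0.1215]), 'moment': array([-0.036 ,  0.0238,  0.011 ]), 'gripper_force': 0.0, 'gripper_width': 0.9981148908755813}
[[ 0.0225  0.9855 -0.1681  0.4242]
 [-0.9997  0.0216 -0.007  -0.0194]
 [-0.0033  0.1682  0.9857  1.1701]
 [ 0.      0.      0.      1.    ]] [[-0.8908  0.2275 -0.3933  0.162 ]
 [-0.4543 -0.459   0.7635  0.8451]
 [-0.0068  0.8588  0.5123  0.6923]
 [ 0.      0.      0.      1.    ]] [[436.8452   0.     320.3728]
 [  0.     436.8452 236.8806]
 [  0.       0.       1.    ]]
```

View pics/t0.png

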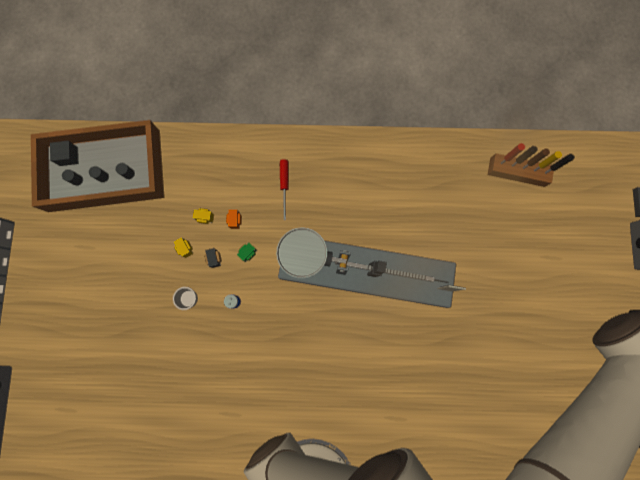

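View pics/s0.png

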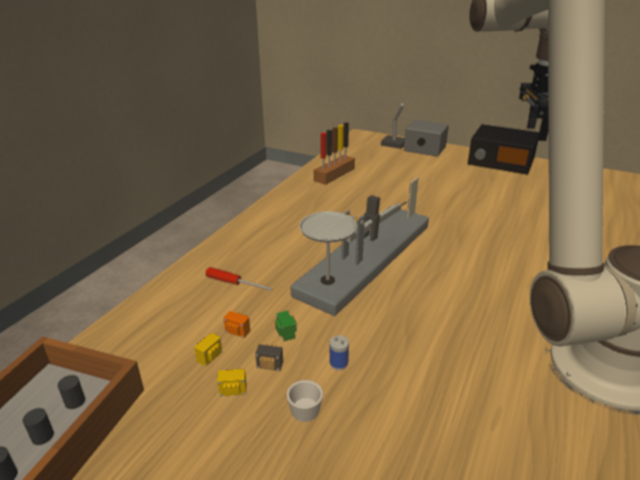

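The top view has the scale from about (280,270) to (455,290), with the pan at (302,253), the poise at (376,268) and the index plate near (455,287). The transformer-like parts are yellow (203,215), yellow (182,247), orange (233,218), green (247,252) and dark with a tan coil (212,257), which is also at (269,357) in the side view. Only the dark/tan one fits the description. I'll confirm that in an enlarged crop.

Run:
```python
from h import *
np.set_printoptions(precision=4,suppress=True)
t=cv2.imread('pics/t0.png');s=cv2.imread('pics/s0.png')
R=lambda i,u0,v0,w,h,W,H:cv2.resize(i[v0:v0+h,u0:u0+w],(W,H),interpolation=cv2.INTER_CUBIC)
A=R(t,190,235,50,40,400,320);B=R(s,240,330,65,52,400,320)
C=R(t,270,225,200,70,800,280)
cv2.imwrite('pics/c1.png',np.vstack([np.hstack([A,B]),C]))
a=load('t0');b=load('s0')
for n,u,v in [('tr',212,257),('poise',376,268),('panC',302,253),('green',247,252),('cap',231,301),('cup',185,299)]: print(n,P(a,u,v))
# dense cloud near transformer, top view
for tag,c in (('t',a),('s',b)):
    K=c['K'];vv,uu=np.mgrid[:480,:640];z=c['z_map']
    p=np.stack([(uu-K[0,2])/K[0,0]*z,-(vv-K[1,2])/K[1,1]*z,-z,np.ones_like(z)],-1)@c['world_from_camera'].T
    p=p[...,:3]; np.save(f'pics/{tag}_cloud.npy',p)
    d=P(a,212,257); m=(np.hypot(p[...,0]-d[0],p[...,1]-d[1])<.04)&(p[...,2]>.03)&(z>0)
    q=p[m]; 
    (cx,cy),(w,h),ang=cv2.minAreaRect(q[:,:2].astype(np.float32)); print(tag,len(q),cx,cy,w,h,ang,q[:,2].max(),q[:,:2].mean(0))
    d=P(a,302,253); m=(np.hypot(p[...,0]-d[0],p[...,1]-d[1])<.08)&(p[...,2]>.14)&(z>0)
    q=p[m];(cx,cy),r=cv2.minEnclosingCircle(q[:,:2].astype(np.float32));print('pan',cx,cy,r,np.percentile(q[:,2],[5,50,95]))
```

```text
tr [0.5578 0.2704 0.0375]
poise [ 0.5273 -0.1441  0.1487]
panC [0.5559 0.0292 0.1711]
green [0.5728 0.1794 0.039 ]
cap [0.445  0.2107 0.0549]
cup [0.4484 0.3431 0.0046]
t 201 0.5592275857925415 0.2722517251968384 0.04727345332503319 0.03697869926691055 18.06079864501953 0.04305932268761237 [0.5585 0.2724]
pan 0.5563960075378418 0.018949516117572784 0.06981754302978516 [0.1611 0.1702 0.1749]
s 377 0.5575680732727051 0.27579110860824585 0.04659457877278328 0.039450693875551224 15.63178825378418 0.042068007673622065 [0.5558 0.2792]
pan 0.558578372001648 0.03341898322105408 0.06163908913731575 [0.1702 0.1721 0.1767]
```

View pics/c1.png

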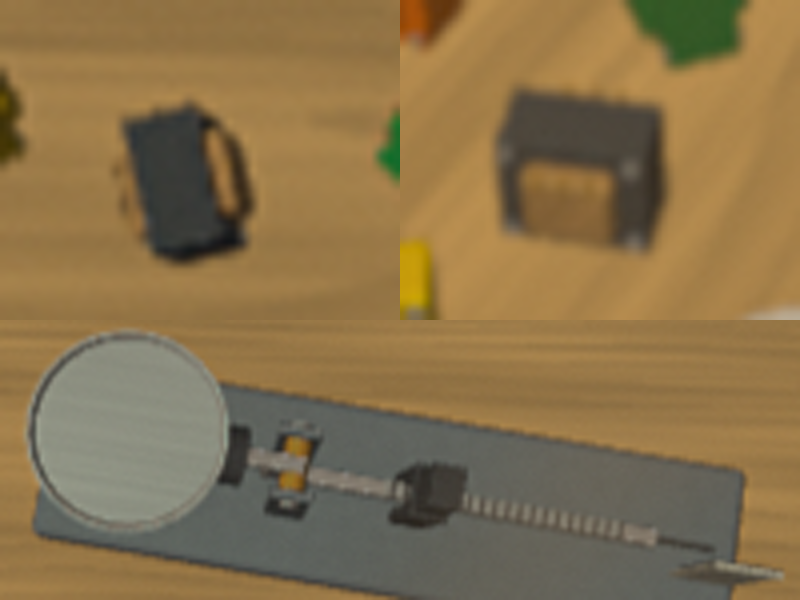

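The crop shows a dark steel core with a tan coil, centred at top-view (212,257), so that is the transformer. Next I'll work out the scale's axis, then the first move.

```bash
cat >> h.py <<'E'
from scipy.spatial.transform import Rotation as Ro
def ray(c,u,v,z):
    K=c['K'];T=c['world_from_camera'];d=T[:3,:3]@[(u-K[0,2])/K[0,0],-(v-K[1,2])/K[1,1],-1];o=T[:3,3]
    return o+d*(z-o[2])/d[2]
def go(p,yaw):
    "delta in tool axes to TCP p, tool down, tool y at world angle yaw (deg)"
    s=sensors.sense();R=s['ee_rot'];a=np.radians(yaw)
    y=np.array([np.cos(a),np.sin(a),0]);z=np.array([0,0,-1.]);G=np.c_[np.cross(y,z),y,z]
    print('t',round(s['time_s'],2),'tcp',s['tcp_pos'].round(4),'d',(R.T@(np.array(p)-s['tcp_pos'])).round(4),'rv',Ro.from_matrix(R.T@G).as_rotvec(degrees=True).round(2))
E
python3 - <<'E'
from h import *
np.set_printoptions(precision=4,suppress=True)
a=load('t0');p=np.load('pics/t_cloud.npy');q=np.load('pics/s_cloud.npy')
m=(p[...,2]>.028)&(p[...,2]<.040)&(p[...,1]<.1)&(p[...,1]>-.45)&(p[...,0]>.4)&(p[...,0]<.65)
lab=cv2.connectedComponentsWithStats(m.astype(np.uint8));i=1+np.argmax(lab[2][1:,4])
r=p[lab[1]==i][:,:2].astype(np.float32);print('base',cv2.minAreaRect(r))
print('pan',ray(a,302,252.7,.172),'tip',ray(a,448.2,282.2,.073))
for w in (p,q):
    m=(np.abs(w[...,0]-.53)<.05)&(w[...,1]<-.10)&(w[...,1]>-.22)&(w[...,2]>.125)&(w[...,2]<.2)
    k=w[m];print('poise',len(k),k.mean(0),k.min(0),k.max(0),np.percentile(k[:,2],95))
go((.558,.2715,.22),195.5)
E
```

```text
base ((0.5339838862419128, -0.1353393942117691), (0.4547497034072876, 0.12018278241157532), 81.584716796875)
pan [0.5565 0.0292 0.172 ] tip [ 0.5033 -0.3338  0.073 ]
poise 139 [ 0.53   -0.1522  0.1552] [ 0.5171 -0.1658  0.1265] [ 0.5447 -0.1409  0.1661] 0.1636348222166386
poise 229 [ 0.5286 -0.1447  0.1474] [ 0.5164 -0.1646  0.1252] [ 0.5445 -0.1351  0.1649] 0.1638668898639007
t 0.1 tcp [ 0.2408 -0.5762  0.2216] d [-0.6194  0.6599  0.0028] rv [  0.1    0.08 -82.83]
```

The base gives a yaw of 81.6° for the scale's +y axis. The pan at (.557,.030) and the tip at (.504,-.335) both match the given sizes. The poise is about 84 mm out, roughly notch 3. Moving over to the transformer.

The rows are not in the units I measure in: shifts go in units of 25 mm. I convert before sending: 0.33 m is 13.2, -0.31 m is -12.4.

```bash
python3 -m handwheel '[{"jaw": 1, "pos": [-12.4, 13.2, 0], "turn_vec": [0, 0, -41]}, {"jaw": 1, "pos": [-12.4, 13.2, 0], "turn_vec": [0, 0, -41]}, {"jaw": 1, "pos": [-12.4, 13.2, 0], "turn_vec": [0, 0, -41]}, {"jaw": 1, "pos": [-12.4, 13.2, 0], "turn_vec": [0, 0, -41]}, {"jaw": 1, "pos": [-12.4, 13.2, 0], "turn_vec": [0, 0, -41]}, {"jaw": 1, "pos": [-12.4, 13.2, 0], "turn_vec": [0, 0, -41]}, {"jaw": 1, "pos": [-12.4, 13.2, 0], "turn_vec": [0, 0, -41]}, {"jaw": 1, "pos": [-12.4, 13.2, 0], "turn_vec": [0, 0, -41]}]'; python3 -c "
from h import *
go((.558,.2715,.20),195.5)"
```

```text
time_s: 0.9
tcp_pos: [0.3813, -0.2001, 0.2225]
ee_rot: [[-0.444, -0.896, 0.0], [-0.896, 0.444, 0.0], [-0.0, -0.0, -1.0]]
wrist_force: [1.1, 0.3, -0.4]
gripper_width: 1.001
gripper_force: 0.0
t 0.9 tcp [ 0.3813 -0.2001  0.2225] d [-0.5011  0.0508  0.0226] rv [-1.000e-02  1.000e-02 -4.184e+01]
```

Scaled: -0.5 m is -20, 0.051 m is 2.04.

```bash
python3 -m handwheel '[{"jaw": 1, "pos": [-20, 2.04, 0.4], "turn_vec": [0, 0, -41.8]}, {"jaw": 1, "pos": [-20, 2.04, 0.4], "turn_vec": [0, 0, -41.8]}, {"jaw": 1, "pos": [-20, 2.04, 0.4], "turn_vec": [0, 0, -41.8]}, {"jaw": 1, "pos": [-20, 2.04, 0.4], "turn_vec": [0, 0, -41.8]}, {"jaw": 1, "pos": [-20, 2.04, 0.4], "turn_vec": [0, 0, -41.8]}, {"jaw": 1, "pos": [-20, 2.04, 0.4], "turn_vec": [0, 0, -41.8]}, {"jaw": 1, "pos": [-20, 2.04, 0.4], "turn_vec": [0, 0, -41.8]}, {"jaw": 1, "pos": [-20, 2.04, 0.4], "turn_vec": [0, 0, -41.8]}]'; python3 -c "
from h import *
go((.558,.2715,.10),195.5)"
```

```text
time_s: 1.7
tcp_pos: [0.5213, 0.1746, 0.2143]
ee_rot: [[0.267, -0.964, -0.001], [-0.964, -0.267, -0.0], [0.0, 0.001, -1.0]]
wrist_force: [1.1, 0.4, -0.4]
gripper_width: 0.998
gripper_force: 0.0
t 1.7 tcp [0.5213 0.1746 0.2143] d [-0.0836 -0.0613  0.1142] rv [ 0.04 -0.01  0.01]
```

```bash
python3 -m handwheel '[{"jaw": 1, "pos": [-3.344, -2.452, 1.2]}, {"jaw": 1, "pos": [-3.344, -2.452, 1.2]}, {"jaw": 1, "pos": [-3.344, -2.452, 3.2]}, {"jaw": 1, "pos": [-3.344, -2.452, 4.56]}, {"jaw": 1, "pos": [-3.344, -2.452, 4.56]}, {"jaw": 1, "pos": [-3.344, -2.452, 4.56]}]'
python3 - <<'E'
from h import *
go((.558,.2715,.012),195.5)
a=snap('top','t1');b=snap('side','s1')
t=cv2.imread('pics/t1.png');s=cv2.imread('pics/s1.png')
R=lambda i,u0,v0,w,h,W,H:cv2.resize(i[v0:v0+h,u0:u0+w],(W,H),interpolation=cv2.INTER_CUBIC)
cv2.imwrite('pics/c2.png',np.hstack([R(t,160,200,120,130,390,422),R(s,215,270,120,130,390,422)]))
E
```

```text
time_s: 2.3
tcp_pos: [0.5584, 0.2693, 0.1008]
ee_rot: [[0.267, -0.964, -0.0], [-0.964, -0.267, -0.001], [0.001, 0.001, -1.0]]
wrist_force: [0.9, 0.2, 1.0]
gripper_width: 0.994
gripper_force: 0.0
t 2.3 tcp [0.5584 0.2693 0.1008] d [-0.0024 -0.0003  0.0888] rv [ 0.03 -0.07  0.01]
```

View pics/c2.png

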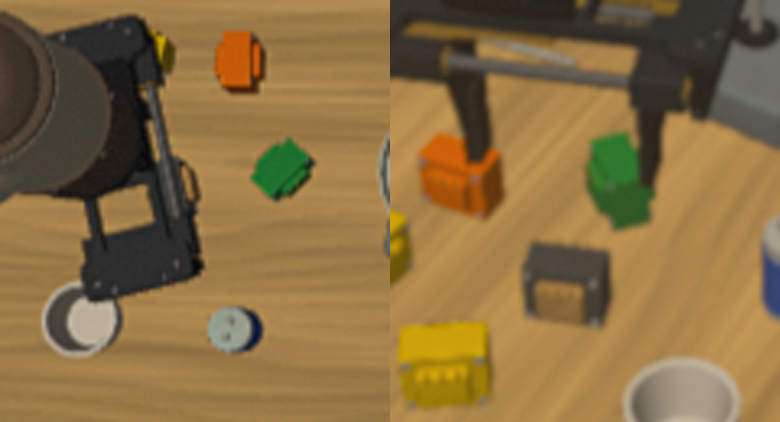

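The open fingers straddle the transformer, and the neighbours are clear of the finger line. Descending to grip.

```bash
python3 -m handwheel '[{"jaw": 1, "pos": [-0.06, 0, 1.6]}, {"jaw": 1, "pos": [-0.06, 0, 2.8]}, {"jaw": 1, "pos": [-0.06, 0, 3.54]}, {"jaw": 1, "pos": [-0.06, 0, 3.54]}, {"jaw": 0, "pos": [-0.06, 0, 3.54]}, {"jaw": 0, "pos": [-0.06, 0, 3.54]}, {"jaw": 0, "pos": [-0.06, 0, 3.54]}, {"jaw": 0, "pos": [-0.06, 0, 3.54]}]';python3 -m handwheel '[{"jaw": 0}, {"jaw": 0}, {"jaw": 0}, {"jaw": 0}, {"jaw": 0, "pos": [0, 0, -0.8]}, {"jaw": 0, "pos": [0, 0, -2.8]}, {"jaw": 0, "pos": [0, 0, -4.8]}, {"jaw": 0, "pos": [0, 0, -6.8]}]'; python3 -c "
from h import *
go((.557,.0297,.24),171.6);go((.557,.0297,.24),195.5)"
```

```text
time_s: 3.2
tcp_pos: [0.5583, 0.2714, 0.0134]
ee_rot: [[0.267, -0.964, 0.002], [-0.964, -0.267, 0.002], [-0.001, -0.002, -1.0]]
wrist_force: [-0.4, 0.1, 0.1]
gripper_width: 0.72
gripper_force: 0.0
time_s: 4.0
tcp_pos: [0.5562, 0.2702, 0.1822]
ee_rot: [[0.266, -0.964, -0.004], [-0.964, -0.266, -0.002], [0.001, 0.004, -1.0]]
wrist_force: [1.6, 1.2, -3.5]
gripper_width: 0.526
gripper_force: 30.0
t 4.0 tcp [0.5562 0.2702 0.1822] d [ 0.232   0.0635 -0.0573] rv [ 0.24 -0.1  23.85]
t 4.0 tcp [0.5562 0.2702 0.1822] d [ 0.232   0.0635 -0.0573] rv [ 0.25 -0.05 -0.05]
```

Gripped: the opening is 45.8 mm and the weight about 3.4 N. Carrying it to the pan.

```bash
python3 -m handwheel '[{"jaw": 0, "pos": [0, 0, -1.8]}, {"jaw": 0, "pos": [2, 0.54, -2.28]}, {"jaw": 0, "pos": [3.8, 1.04, -2.28]}, {"jaw": 0, "pos": [5.6, 1.52, -2.28]}, {"jaw": 0, "pos": [7.4, 2.04, -2.28]}, {"jaw": 0, "pos": [9.28, 2.54, -2.28]}, {"jaw": 0, "pos": [9.28, 2.54, -2.28]}, {"jaw": 0, "pos": [9.28, 2.54, -2.28]}]'
python3 - <<'E'
from h import *
go((.557,.0297,.195),195.5)
a=snap('top','t2');b=snap('side','s2')
t=cv2.imread('pics/t2.png');s=cv2.imread('pics/s2.png')
R=lambda i,u0,v0,w,h,W,H:cv2.resize(i[v0:v0+h,u0:u0+w],(W,H),interpolation=cv2.INTER_CUBIC)
cv2.imwrite('pics/c3.png',np.hstack([R(t,250,200,120,130,390,422),R(s,270,130,120,130,390,422)]))
E
```

```text
time_s: 4.8
tcp_pos: [0.5572, 0.0291, 0.2378]
ee_rot: [[0.264, -0.965, -0.003], [-0.965, -0.264, 0.0], [-0.001, 0.003, -1.0]]
wrist_force: [-0.5, 1.0, -2.6]
gripper_width: 0.526
gripper_force: 30.0
t 4.8 tcp [0.5572 0.0291 0.2378] d [-0.0005 -0.0001  0.0428] rv [ 0.18  0.06 -0.19]
```

View pics/c3.png

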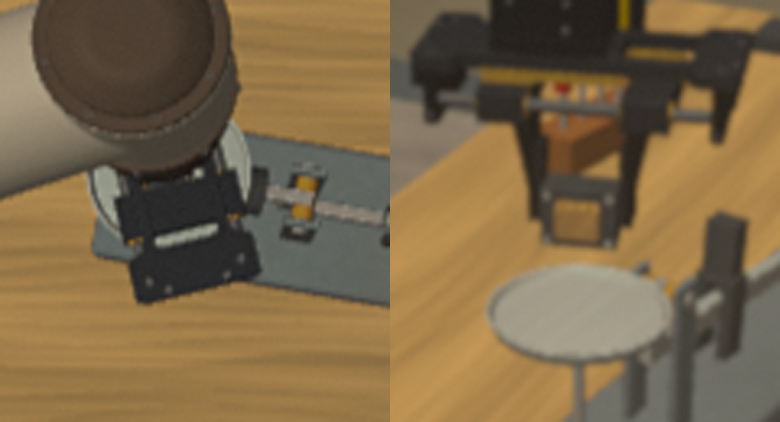

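```bash
python3 -m handwheel '[{"jaw": 0, "pos": [0, 0, 1]}, {"jaw": 0, "pos": [0, 0, 1.8]}, {"jaw": 0, "pos": [0, 0, 2.08]}, {"jaw": 0, "pos": [0, 0, 2.24]}, {"jaw": 0, "pos": [0, 0, 2.4]}, {"jaw": 0, "pos": [0, 0, 2.52]}, {"jaw": 0, "pos": [0, 0, 2.64]}, {"jaw": 0, "pos": [0, 0, 2.76]}]'; python3 -m handwheel '[{"jaw": 0}, {"jaw": 0}, {"jaw": 0, "pos": [0, 0, 0.04]}, {"jaw": 0, "pos": [0, 0, 0.08]}, {"jaw": 0, "pos": [0, 0, 0.12]}, {"jaw": 0, "pos": [0, 0, 0.12]}]'
```

```text
time_s: 5.7
tcp_pos: [0.5592, 0.0307, 0.1708]
ee_rot: [[0.267, -0.964, 0.002], [-0.964, -0.267, 0.001], [-0.0, -0.003, -1.0]]
wrist_force: [0.8, 1.0, -1.1]
gripper_width: 0.524
gripper_force: 30.0
time_s: 6.3
tcp_pos: [0.5586, 0.0303, 0.1671]
ee_rot: [[0.267, -0.964, 0.0], [-0.964, -0.267, -0.0], [0.0, -0.0, -1.0]]
wrist_force: [0.8, 0.7, -1.4]
gripper_width: 0.524
gripper_force: 30.0
```

Scaled: 0.0025 m is 0.1, 0.002 m is 0.08.

```bash
python3 -m handwheel '[{"jaw": 0, "pos": [0, 0, 0.04]}, {"jaw": 0, "pos": [0, 0, 0.08]}, {"jaw": 0, "pos": [0, 0, 0.1]}, {"jaw": 0, "pos": [0, 0, 0.1]}, {"jaw": 0, "pos": [0, 0, 0.1]}]'; python3 -m handwheel '[{"jaw": 0.72}, {"jaw": 0.72}, {"jaw": 0.72}, {"jaw": 0.72}, {"jaw": 0.72, "pos": [0, 0, -0.4]}, {"jaw": 0.72, "pos": [0, 0, -1.2]}, {"jaw": 0.72, "pos": [0, 0, -2.4]}, {"jaw": 0.72, "pos": [0, 0, -4]}]'
python3 - <<'E'
from h import *
a=snap('top','t3');b=snap('side','s3')
go((.5307,-.1518,.25),81.6)
t=cv2.imread('pics/t3.png');s=cv2.imread('pics/s3.png')
R=lambda i,u0,v0,w,h,W,H:cv2.resize(i[v0:v0+h,u0:u0+w],(W,H),interpolation=cv2.INTER_CUBIC)
cv2.imwrite('pics/c4.png',np.vstack([R(t,260,220,210,80,798,304),R(s,280,165,168,70,800,333)])[:600])
E
```

```text
time_s: 6.8
tcp_pos: [0.5585, 0.0302, 0.1646]
ee_rot: [[0.267, -0.964, 0.0], [-0.964, -0.267, -0.0], [0.0, 0.0, -1.0]]
wrist_force: [0.7, -0.8, -0.5]
gripper_width: 0.525
gripper_force: 30.0
time_s: 7.6
tcp_pos: [0.5574, 0.0302, 0.2649]
ee_rot: [[0.267, -0.964, -0.003], [-0.964, -0.267, -0.001], [-0.0, 0.003, -1.0]]
wrist_force: [0.4, 1.1, 0.2]
gripper_width: 0.719
gripper_force: 0.0
t 7.7 tcp [0.5617 0.0306 0.2719] d [0.1674 0.079  0.0212] rv [ -0.6    0.69 113.93]Traceback (most recent call last):
  File "<stdin>", line 6, in <module>
    return _nx.concatenate(arrs, 0, dtype=dtype, casting=casting)
           ~~~~~~~~~~~~~~~^^^^^^^^^^^^^^^^^^^^^^^^^^^^^^^^^^^^^^^
ValueError: all the input array dimensions except for the concatenation axis must match exactly, but along dimension 1, the array at index 0 has size 798 and the array at index 1 has size 800
```

Run:
```python
from h import *
t=cv2.imread('pics/t3.png');s=cv2.imread('pics/s3.png')
R=lambda i,u0,v0,w,h,W,H:cv2.resize(i[v0:v0+h,u0:u0+w],(W,H),interpolation=cv2.INTER_CUBIC)
cv2.imwrite('pics/c4.png',np.vstack([R(t,260,220,210,70,800,267),R(s,280,165,168,70,800,333)]))
```

```text
(no output)
```

View pics/c4.png

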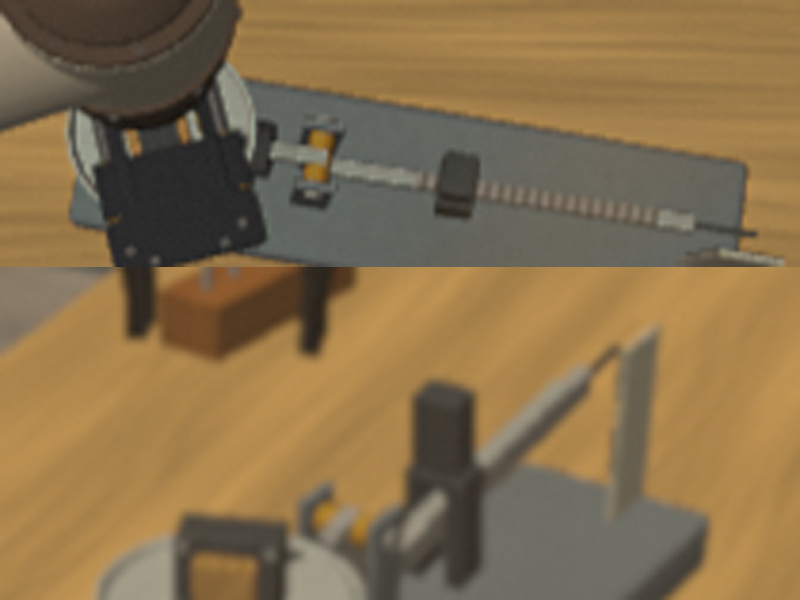

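The transformer stands upright on the pan, and the pointer is high at top-view (459,281). The poise tab top is at about (380.5,264). Locating the tab along the arm next.

```bash
cat >> h.py <<'E'
D=np.array([np.cos(np.radians(81.58)),np.sin(np.radians(81.58)),0]);PIV=np.array([.543,-.0685,0])
N=np.array([D[1],-D[0],0])
def sn(p): return round(float(-(p-PIV)@D),4),round(float((p-PIV)@N),4)
E
python3 - <<'E'
from h import *
a=load('t3');print('tab',sn(ray(a,380.5,264.1,.178)),P(a,380,264),'tip',sn(ray(a,458.7,281.2,.127)))
for c in (a,load('s3')):
    K=c['K'];vv,uu=np.mgrid[:480,:640];z=c['z_map']
    p=(np.stack([(uu-K[0,2])/K[0,0]*z,-(vv-K[1,2])/K[1,1]*z,-z,np.ones_like(z)],-1)@c['world_from_camera'].T)[...,:3]
    w=(p-PIV);S=-w@D;n=w@N
    m=(z>0)&(S>.05)&(S<.16)&(abs(n)<.04)&(p[...,2]>.165)&(p[...,2]<.19)
    print(m.sum(),S[m].min(),S[m].max(),n[m].min(),n[m].max(),p[...,2][m].max())
for sm in (.082,.084,.088):
    p=PIV-D*sm;p[2]=.215;go(p,261.6)
E
```

```text
tab (0.0827, 0.0026) [ 0.5337006  -0.14962284  0.1778503 ] tip (0.2778, 0.0001)
102 0.07267130230284083 0.09208896978768659 -0.012545881429985075 0.013970218428643034 0.18274570157394499
123 0.06772371970842919 0.0914036909286742 -0.015581755216112929 0.01257678820008622 0.18243980550964123
t 7.7 tcp [0.5617 0.0306 0.2719] d [0.1653 0.0786 0.0562] rv [ -0.62  -0.54 -66.06]
t 7.7 tcp [0.5617 0.0306 0.2719] d [0.1672 0.0794 0.0562] rv [ -0.62  -0.54 -66.06]
t 7.7 tcp [0.5617 0.0306 0.2719] d [0.1708 0.081  0.0562] rv [ -0.62  -0.54 -66.06]
```

Scaled: 0.166 m is 6.64, 0.12 m is 4.8.

```bash
python3 -m handwheel '[{"jaw": 0.6, "pos": [1.6, 0.8, 0], "turn_vec": [0, 0, -8]}, {"jaw": 0.6, "pos": [3.2, 1.52, 0.4], "turn_vec": [0, 0, -16]}, {"jaw": 0.6, "pos": [4.8, 2.24, 0.8], "turn_vec": [0, 0, -25]}, {"jaw": 0.6, "pos": [6.64, 3.14, 1.4], "turn_vec": [0, 0, -33]}, {"jaw": 0.5, "pos": [6.64, 3.14, 1.4], "turn_vec": [0, 0, -66]}, {"jaw": 0.46, "pos": [6.64, 3.14, 1.4], "turn_vec": [0, 0, -66]}, {"jaw": 0.46, "pos": [6.64, 3.14, 1.4], "turn_vec": [0, 0, -66]}, {"jaw": 0.46, "pos": [6.64, 3.14, 1.4], "turn_vec": [0, 0, -66]}]'; python3 -m handwheel '[{"jaw": 0.46, "turn_vec": [0, 0, -1]}, {"jaw": 0.46, "turn_vec": [0, 0, -1]}, {"jaw": 0.46, "turn_vec": [0, 0, -1]}]'
python3 - <<'E'
from h import *
p=PIV-D*.083;p[2]=.150;go(p,261.6)
print(sn(sensors.sense()['tcp_pos']))
a=snap('top','t4');b=snap('side','s4')
t=cv2.imread('pics/t4.png');s=cv2.imread('pics/s4.png')
R=lambda i,u0,v0,w,h,W,H:cv2.resize(i[v0:v0+h,u0:u0+w],(W,H),interpolation=cv2.INTER_CUBIC)
cv2.imwrite('pics/c5.png',R(s,300,135,150,110,800,587))
E
```

```text
time_s: 8.5
tcp_pos: [0.527, -0.1509, 0.23]
ee_rot: [[0.99, -0.143, 0.0], [-0.143, -0.99, -0.0], [0.0, 0.0, -1.0]]
wrist_force: [-0.0, 0.8, -0.4]
gripper_width: 0.471
gripper_force: 0.0
time_s: 8.8
tcp_pos: [0.5271, -0.1505, 0.2298]
ee_rot: [[0.991, -0.133, 0.0], [-0.133, -0.991, -0.0], [0.0, -0.0, -1.0]]
wrist_force: [-0.9, 0.0, 0.7]
gripper_width: 0.461
gripper_force: 0.0
t 8.8 tcp [ 0.5271 -0.1505  0.2298] d [ 0.0037 -0.0004  0.0798] rv [-0.   -0.02  0.77]
(0.0835, -0.0037)
```

View pics/c5.png

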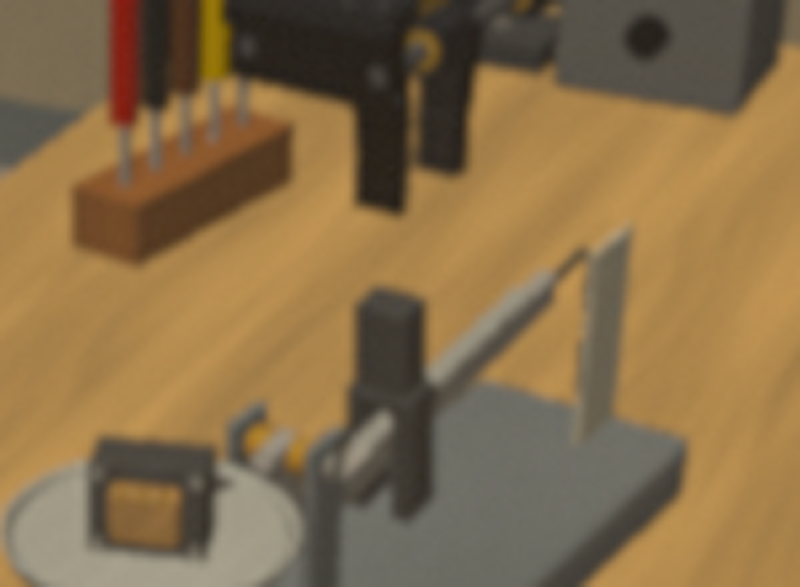

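The open fingers are poised above the tab, which is at crop (390,330), one on each side of it. The transformer is standing well on the pan. Lowering to straddle the tab.

Scaled: 0.08 m is 3.2, 0.075 m is 3.

```bash
python3 -m handwheel '[{"jaw": 0.46, "pos": [0.148, 0, 0.8], "turn_vec": [0, 0, 0.8]}, {"jaw": 0.46, "pos": [0.148, 0, 1.4], "turn_vec": [0, 0, 0.8]}, {"jaw": 0.46, "pos": [0.148, 0, 1.8], "turn_vec": [0, 0, 0.8]}, {"jaw": 0.46, "pos": [0.148, 0, 2.2], "turn_vec": [0, 0, 0.8]}, {"jaw": 0.46, "pos": [0.148, 0, 2.6], "turn_vec": [0, 0, 0.8]}, {"jaw": 0.46, "pos": [0.148, 0, 3], "turn_vec": [0, 0, 0.8]}, {"jaw": 0.46, "pos": [0.148, 0, 3.2], "turn_vec": [0, 0, 0.8]}, {"jaw": 0.46, "pos": [0.148, 0, 3.2], "turn_vec": [0, 0, 0.8]}]'; python3 -c "
from h import *
p=PIV-D*.083;p[2]=.150;go(p,261.58);print(sn(sensors.sense()['tcp_pos']))"
```

```text
time_s: 9.7
tcp_pos: [0.5303, -0.151, 0.1488]
ee_rot: [[0.989, -0.145, -0.002], [-0.145, -0.989, 0.0], [-0.002, 0.0, -1.0]]
wrist_force: [0.4, -0.1, -0.6]
gripper_width: 0.46
gripper_force: 0.0
t 9.7 tcp [ 0.5303 -0.151   0.1488] d [ 0.0005 -0.0005 -0.0012] rv [0.01 0.09 0.09]
(0.0835, -0.0005)
```

Scaled: 0.0105 m is 0.42, 0.0095 m is 0.38.

```bash
python3 -m handwheel '[{"jaw": 0.46, "pos": [0, 0.08, 0]}, {"jaw": 0.46, "pos": [0, 0.16, 0]}, {"jaw": 0.46, "pos": [0, 0.22, 0]}, {"jaw": 0.46, "pos": [0, 0.26, 0]}, {"jaw": 0.46, "pos": [0, 0.3, 0]}, {"jaw": 0.46, "pos": [0, 0.34, 0]}, {"jaw": 0.46, "pos": [0, 0.38, 0]}, {"jaw": 0.46, "pos": [0, 0.42, 0]}]'; python3 -m handwheel '[{"jaw": 0.46, "pos": [0, 0.032, 0]}, {"jaw": 0.46, "pos": [0, 0.064, 0]}]';python3 -m handwheel '[{"jaw": 0.46, "pos": [0, 0.032, 0]}, {"jaw": 0.46, "pos": [0, 0.064, 0]}]'
```

```text
time_s: 10.5
tcp_pos: [0.5294, -0.1614, 0.1496]
ee_rot: [[0.989, -0.145, 0.0], [-0.145, -0.989, 0.0], [0.0, -0.0, -1.0]]
wrist_force: [1.1, 0.9, 0.4]
gripper_width: 0.458
gripper_force: 0.8
time_s: 10.7
tcp_pos: [0.5291, -0.1631, 0.1496]
ee_rot: [[0.989, -0.145, 0.0], [-0.145, -0.989, -0.0], [0.0, -0.0, -1.0]]
wrist_force: [0.3, 2.2, 1.2]
gripper_width: 0.461
gripper_force: 0.7
time_s: 10.9
tcp_pos: [0.5289, -0.1647, 0.1496]
ee_rot: [[0.989, -0.145, 0.0], [-0.145, -0.989, -0.0], [0.0, -0.0, -1.0]]
wrist_force: [0.8, 1.7, -0.3]
gripper_width: 0.461
gripper_force: 0.7
```

```bash
cat >> h.py <<'E'
def beam(tag):
    c=snap('side',tag);K=c['K'];vv,uu=np.mgrid[:480,:640];z=c['z_map']
    p=(np.stack([(uu-K[0,2])/K[0,0]*z,-(vv-K[1,2])/K[1,1]*z,-z,np.ones_like(z)],-1)@c['world_from_camera'].T)[...,:3]
    w=p-PIV;S=-w@D;n=w@N;Z=p[...,2]
    m=(z>0)&(S>.205)&(S<.25)&(abs(n)<.012)&(Z>.06)&(Z<.14)
    e=(z>0)&(S>.06)&(S<.24)&(abs(n)<.017)&(Z>.155)&(Z<.19)
    x=sensors.sense()
    print('armend',m.sum(),'z-100 at 272 ~ mm',round(float(np.median((Z[m]-.105)*272/S[m]))*1000 if 0 else float(np.median((Z[m]-.104)*272/S[m]*1000)),1) if m.sum() else '','tab',e.sum(),(S[e].min().round(4),S[e].max().round(4)) if e.sum() else '','tcp s,n',sn(x['tcp_pos']),'F out',round(float(-x['wrist_force']@-D),2),x['gripper_force'])
E
python3 -m handwheel '[{"jaw": 0.46, "pos": [0, 0.032, 0]}, {"jaw": 0.46, "pos": [0, 0.064, 0]}, {"jaw": 0.46, "pos": [0, 0.096, 0]}, {"jaw": 0.46, "pos": [0, 0.128, 0]}]';python3 -m handwheel '[{"jaw": 0.46, "pos": [0, 0.032, 0]}, {"jaw": 0.46, "pos": [0, 0.064, 0]}, {"jaw": 0.46, "pos": [0, 0.096, 0]}, {"jaw": 0.46, "pos": [0, 0.128, 0]}]'; python3 -c "
from h import *
beam('b1')"
```

```text
time_s: 11.3
tcp_pos: [0.5284, -0.1679, 0.1496]
ee_rot: [[0.989, -0.145, 0.0], [-0.145, -0.989, -0.0], [0.0, 0.0, -1.0]]
wrist_force: [0.9, 1.5, 0.6]
gripper_width: 0.464
gripper_force: 0.7
time_s: 11.7
tcp_pos: [0.5278, -0.171, 0.1496]
ee_rot: [[0.989, -0.145, 0.0], [-0.145, -0.989, 0.0], [0.0, -0.0, -1.0]]
wrist_force: [1.1, 0.8, 0.2]
gripper_width: 0.462
gripper_force: 0.7
armend 50 z-100 at 272 ~ mm 25685.1 tab 290 (np.float64(0.0691), np.float64(0.1388)) tcp s,n (0.1038, -0.0001) F out -0.24 0.37497828986943205
```

Scaled: 0.0048 m is 0.192, 0.004 m is 0.16.

```bash
python3 -m handwheel '[{"jaw": 0.46, "pos": [0, 0.032, 0]}, {"jaw": 0.46, "pos": [0, 0.064, 0]}, {"jaw": 0.46, "pos": [0, 0.096, 0]}, {"jaw": 0.46, "pos": [0, 0.128, 0]}, {"jaw": 0.46, "pos": [0, 0.16, 0]}, {"jaw": 0.46, "pos": [0, 0.192, 0]}]';python3 -m handwheel '[{"jaw": 0.46, "pos": [0, 0.032, 0]}, {"jaw": 0.46, "pos": [0, 0.064, 0]}, {"jaw": 0.46, "pos": [0, 0.096, 0]}, {"jaw": 0.46, "pos": [0, 0.128, 0]}, {"jaw": 0.46, "pos": [0, 0.16, 0]}, {"jaw": 0.46, "pos": [0, 0.192, 0]}]'; python3 -m handwheel '[{"jaw": 0.46, "pos": [0, 0.032, 0]}, {"jaw": 0.46, "pos": [0, 0.064, 0]}, {"jaw": 0.46, "pos": [0, 0.096, 0]}, {"jaw": 0.46, "pos": [0, 0.128, 0]}, {"jaw": 0.46, "pos": [0, 0.16, 0]}, {"jaw": 0.46, "pos": [0, 0.192, 0]}]';python3 -c "
from h import *
beam('b2')
a=snap('side','s5')
cv2.imwrite('pics/c6.png',cv2.resize(cv2.imread('pics/s5.png')[135:245,300:450],(800,587),interpolation=cv2.INTER_CUBIC))"
```

```text
time_s: 12.35
tcp_pos: [0.5269, -0.1757, 0.1495]
ee_rot: [[0.989, -0.145, -0.0], [-0.145, -0.989, 0.0], [-0.0, -0.0, -1.0]]
wrist_force: [0.4, 1.6, 0.3]
gripper_width: 0.46
gripper_force: 0.7
time_s: 12.95
tcp_pos: [0.5263, -0.1805, 0.1495]
ee_rot: [[0.989, -0.145, -0.0], [-0.145, -0.989, 0.0], [-0.0, 0.0, -1.0]]
wrist_force: [-0.1, 1.9, 0.4]
gripper_width: 0.462
gripper_force: 0.7
time_s: 13.55
tcp_pos: [0.5256, -0.1852, 0.1495]
ee_rot: [[0.989, -0.145, -0.0], [-0.145, -0.989, 0.0], [-0.0, -0.0, -1.0]]
wrist_force: [-0.5, 1.3, 0.6]
gripper_width: 0.458
gripper_force: 0.7
armend 53 z-100 at 272 ~ mm 21697.6 tab 292 (np.float64(0.084), np.float64(0.1536)) tcp s,n (0.1181, -0.0001) F out 0.22 0.3455461217845368
```

View pics/c6.png

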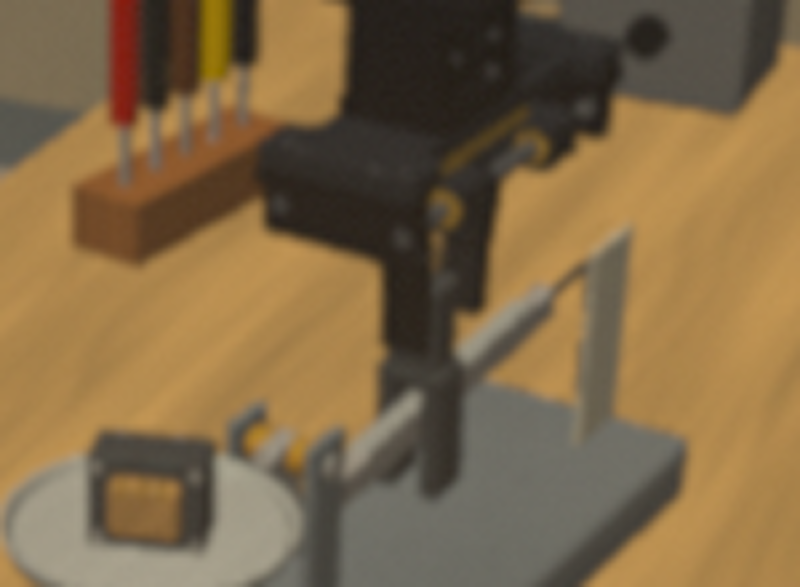

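The fingers straddle the tab and the poise has moved about three notches, with the pointer just starting to sink. Backing off to let it settle and read it.

```bash
python3 -m handwheel '[{"jaw": 0.46, "pos": [0, -0.12, 0]}, {"jaw": 0.46, "pos": [0, -0.24, 0]}, {"jaw": 0.46, "pos": [0, -0.24, 0]}, {"jaw": 0.46, "pos": [0, -0.24, 0]}, {"jaw": 0.46, "pos": [0, -0.24, 0]}, {"jaw": 0.46, "pos": [0, -0.24, 0]}, {"jaw": 0.46, "pos": [0, -0.24, 0]}, {"jaw": 0.46, "pos": [0, -0.24, 0]}]'; python3 -m handwheel '[{"jaw": 0.46}, {"jaw": 0.46}, {"jaw": 0.46}, {"jaw": 0.46}, {"jaw": 0.46}, {"jaw": 0.46}, {"jaw": 0.46}, {"jaw": 0.46}]' | tail -1; python3 -c "
from h import *
beam('b3')"
```

```text
time_s: 14.45
tcp_pos: [0.5266, -0.1793, 0.1496]
ee_rot: [[0.989, -0.145, -0.0], [-0.145, -0.989, -0.0], [-0.0, 0.0, -1.0]]
wrist_force: [-0.0, -0.9, -0.0]
gripper_width: 0.457
gripper_force: 0.0
gripper_force: 0.0
armend 51 z-100 at 272 ~ mm 29845.6 tab 292 (np.float64(0.0767), np.float64(0.1447)) tcp s,n (0.1119, -0.0) F out 0.12 0.0
```

Scaled: 0.01 m is 0.4, 0.009 m is 0.36.

```bash
python3 -m handwheel '[{"jaw": 0.46, "pos": [0, 0.08, 0]}, {"jaw": 0.46, "pos": [0, 0.16, 0]}, {"jaw": 0.46, "pos": [0, 0.2, 0]}, {"jaw": 0.46, "pos": [0, 0.24, 0]}, {"jaw": 0.46, "pos": [0, 0.28, 0]}, {"jaw": 0.46, "pos": [0, 0.32, 0]}, {"jaw": 0.46, "pos": [0, 0.36, 0]}, {"jaw": 0.46, "pos": [0, 0.4, 0]}]'; python3 -m handwheel '[{"jaw": 0.46, "pos": [0, 0.04, 0]}, {"jaw": 0.46, "pos": [0, 0.08, 0]}, {"jaw": 0.46, "pos": [0, 0.12, 0]}, {"jaw": 0.46, "pos": [0, 0.16, 0]}, {"jaw": 0.46, "pos": [0, 0.04, 0]}, {"jaw": 0.46, "pos": [0, -0.08, 0]}, {"jaw": 0.46, "pos": [0, -0.08, 0]}, {"jaw": 0.46, "pos": [0, -0.08, 0]}]' |tail -2; python3 -m handwheel '[{"jaw": 0.46}, {"jaw": 0.46}, {"jaw": 0.46}, {"jaw": 0.46}, {"jaw": 0.46}, {"jaw": 0.46}, {"jaw": 0.46}, {"jaw": 0.46}]' | tail -1; python3 -m handwheel '[{"jaw": 0.46}, {"jaw": 0.46}, {"jaw": 0.46}, {"jaw": 0.46}]' | tail -1;python3 -c "
from h import *
beam('b4')"
```

```text
time_s: 16.1
tcp_pos: [0.5251, -0.1891, 0.1495]
ee_rot: [[0.989, -0.145, -0.0], [-0.145, -0.989, 0.0], [-0.0, -0.0, -1.0]]
wrist_force: [1.0, 1.3, -0.1]
gripper_width: 0.457
gripper_force: 0.8
gripper_width: 0.459
gripper_force: 0.0
gripper_force: 0.0
gripper_force: 0.0
armend 50 z-100 at 272 ~ mm 16709.9 tab 292 (np.float64(0.086), np.float64(0.1533)) tcp s,n (0.1199, -0.0) F out 0.24 0.0
```

Scaled: 0.01 m is 0.4, 0.009 m is 0.36.

```bash
python3 -m handwheel '[{"jaw": 0.46, "pos": [0, 0.08, 0]}, {"jaw": 0.46, "pos": [0, 0.16, 0]}, {"jaw": 0.46, "pos": [0, 0.2, 0]}, {"jaw": 0.46, "pos": [0, 0.24, 0]}, {"jaw": 0.46, "pos": [0, 0.28, 0]}, {"jaw": 0.46, "pos": [0, 0.32, 0]}, {"jaw": 0.46, "pos": [0, 0.36, 0]}, {"jaw": 0.46, "pos": [0, 0.4, 0]}]'; python3 -m handwheel '[{"jaw": 0.46, "pos": [0, 0.04, 0]}, {"jaw": 0.46, "pos": [0, 0.08, 0]}, {"jaw": 0.46, "pos": [0, 0.12, 0]}, {"jaw": 0.46, "pos": [0, 0.16, 0]}, {"jaw": 0.46, "pos": [0, 0.04, 0]}, {"jaw": 0.46, "pos": [0, -0.08, 0]}, {"jaw": 0.46, "pos": [0, -0.08, 0]}, {"jaw": 0.46, "pos": [0, -0.08, 0]}]' |tail -2; python3 -m handwheel '[{"jaw": 0.46}, {"jaw": 0.46}, {"jaw": 0.46}, {"jaw": 0.46}, {"jaw": 0.46}, {"jaw": 0.46}, {"jaw": 0.46}, {"jaw": 0.46}]' | tail -1; python3 -m handwheel '[{"jaw": 0.46}, {"jaw": 0.46}, {"jaw": 0.46}, {"jaw": 0.46}]' | tail -1;python3 -c "
from h import *
beam('b5')
i=cv2.imread('pics/b5.png')[170:230,370:430];cv2.imwrite('pics/c7.png',cv2.resize(i,(600,600),interpolation=cv2.INTER_CUBIC))"
```

```text
time_s: 18.95
tcp_pos: [0.524, -0.1969, 0.1495]
ee_rot: [[0.989, -0.145, -0.0], [-0.145, -0.989, 0.0], [-0.0, -0.0, -1.0]]
wrist_force: [1.1, 1.9, -0.3]
gripper_width: 0.463
gripper_force: 0.8
gripper_width: 0.46
gripper_force: 0.0
gripper_force: 0.0
gripper_force: 0.0
armend 46 z-100 at 272 ~ mm 8316.9 tab 293 (np.float64(0.0934), np.float64(0.1642)) tcp s,n (0.1279, 0.0) F out 0.33 0.0
```

View pics/c7.png

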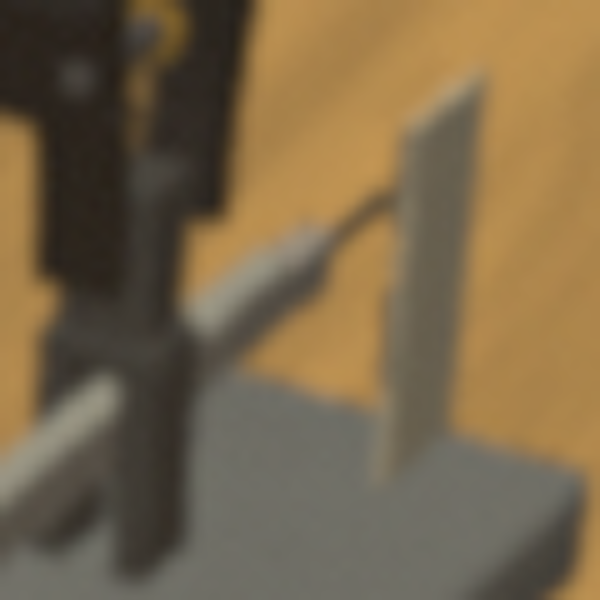

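Run:
```python
from h import *
def est(tag):
    c=load(tag);K=c['K'];vv,uu=np.mgrid[:480,:640];z=c['z_map']
    p=(np.stack([(uu-K[0,2])/K[0,0]*z,-(vv-K[1,2])/K[1,1]*z,-z,np.ones_like(z)],-1)@c['world_from_camera'].T)[...,:3]
    w=p-PIV;S=-w@D;n=w@N;Z=p[...,2]
    m=(z>0)&(S>.2)&(S<.245)&(abs(n)<.012)&(Z>.05)&(Z<.15)
    v=(Z[m]-.104)*272/S[m]*1000
    cols=(uu[m]); tops=[vv[m][cols==k].min() for k in range(398,403) if (cols==k).any()]
    return m.sum(),np.percentile(v,[25,50,75]).round(1),[round(float(np.mean(Z[m])),4)],tops
for t in ('s0','s3','s4','b3','b4','b5'): print(t,est(t))
```

```text
s0 (np.int64(41), array([-31577.3, -26044.3, -20765.4]), [0.0828], [np.int64(204), np.int64(204), np.int64(204), np.int64(204), np.int64(204)])
s3 (np.int64(62), array([25121.8, 32015.7, 35160.3]), [0.1279], [np.int64(188), np.int64(187), np.int64(186), np.int64(186), np.int64(186)])
s4 (np.int64(62), array([24984.1, 32399.4, 36140.6]), [0.1282], [np.int64(188), np.int64(187), np.int64(186), np.int64(186), np.int64(186)])
b3 (np.int64(56), array([22206.7, 29238.9, 32689.6]), [0.1259], [np.int64(189), np.int64(188), np.int64(187), np.int64(187), np.int64(187)])
b4 (np.int64(55), array([12260.4, 16762. , 21924.7]), [0.1174], [np.int64(192), np.int64(191), np.int64(190), np.int64(190), np.int64(191)])
b5 (np.int64(51), array([ 3504.2, 10834.3, 13661.3]), [0.1106], [np.int64(194), np.int64(193), np.int64(193), np.int64(193), np.int64(193)])
```

The calibrated readings are b3≈+24.5, b4≈+14.3 and b5≈+6 mm. That puts the tip near +5 mm, inside the band. Lifting clear to measure it precisely.

The rows are not in the units I measure in: shifts go in units of 25 mm. I convert before sending: -0.1 m is -4, -0.15 m is -6.

```bash
python3 -m handwheel '[{"jaw": 0.46, "pos": [0, 0.12, 0]}, {"jaw": 0.46, "pos": [0, 0.12, -0.4]}, {"jaw": 0.46, "pos": [0, 0.12, -1.2]}, {"jaw": 0.46, "pos": [0, 0.12, -2.4]}, {"jaw": 0.46, "pos": [0, 0.12, -4]}, {"jaw": 0.46, "pos": [-2, 0.12, -4.4]}, {"jaw": 0.46, "pos": [-4, 0.12, -4.4]}, {"jaw": 0.46, "pos": [-6, 0.12, -4.4]}]'; python3 -m handwheel '[{"jaw": 0.46}, {"jaw": 0.46}, {"jaw": 0.46}, {"jaw": 0.46}, {"jaw": 0.46}, {"jaw": 0.46}, {"jaw": 0.46}, {"jaw": 0.46}]'
python3 - <<'E'
from h import *
snap('top','t6');snap('side','s6')
def est(tag):
    c=load(tag);K=c['K'];vv,uu=np.mgrid[:480,:640];z=c['z_map']
    p=(np.stack([(uu-K[0,2])/K[0,0]*z,-(vv-K[1,2])/K[1,1]*z,-z,np.ones_like(z)],-1)@c['world_from_camera'].T)[...,:3]
    w=p-PIV;S=-w@D;n=w@N;Z=p[...,2]
    m=(z>0)&(S>.2)&(S<.27)&(abs(n)<.005)&(Z>.05)&(Z<.15)
    k=(z>0)&(S>.2)&(S<.225)&(abs(n)<.012)&(Z>.05)&(Z<.15)
    f=lambda m:np.polyval(np.polyfit(S[m],Z[m],1),.21) if m.sum()>3 else 0
    return int(m.sum()),np.mean(Z[m]).round(4),np.median(Z[k]).round(4),round(float(f(k)),4)
for t in ('t0','t3','t4','t6','s0','s3','s4','s6'): print(t,est(t))
R=lambda i,u0,v0,w,h,W,H:cv2.resize(i[v0:v0+h,u0:u0+w],(W,H),interpolation=cv2.INTER_CUBIC)
cv2.imwrite('pics/c8.png',np.vstack([R(cv2.imread('pics/t6.png'),270,225,200,70,800,280),R(cv2.imread('pics/s6.png'),290,160,150,60,800,320)]))
E
```

```text
time_s: 21.8
tcp_pos: [0.375, -0.1764, 0.2605]
ee_rot: [[0.989, -0.145, 0.002], [-0.145, -0.989, -0.0], [0.002, -0.0, -1.0]]
wrist_force: [0.9, 0.1, 1.3]
gripper_width: 0.462
gripper_force: 0.0
time_s: 22.6
tcp_pos: [0.3765, -0.1765, 0.2594]
ee_rot: [[0.989, -0.145, -0.001], [-0.145, -0.989, 0.0], [-0.001, 0.0, -1.0]]
wrist_force: [-0.4, 0.5, 0.2]
gripper_width: 0.459
gripper_force: 0.0
t0 (75, np.float64(0.082), np.float64(0.0855), 0.0859)
t3 (98, np.float64(0.1287), np.float64(0.1301), 0.129)
t4 (27, np.float64(0.1277), np.float64(nan), 0.0)
t6 (88, np.float64(0.1113), np.float64(0.1134), 0.113)
s0 (39, np.float64(0.0814), np.float64(0.0851), 0.084)
s3 (62, np.float64(0.1288), np.float64(0.1295), 0.1275)
s4 (59, np.float64(0.1286), np.float64(0.1303), 0.1283)
s6 (50, np.float64(0.1111), np.float64(0.1118), 0.1104)
  return _methods._mean(a, axis=axis, dtype=dtype,
  ret = ret.dtype.type(ret / rcount)
```

View pics/c8.png

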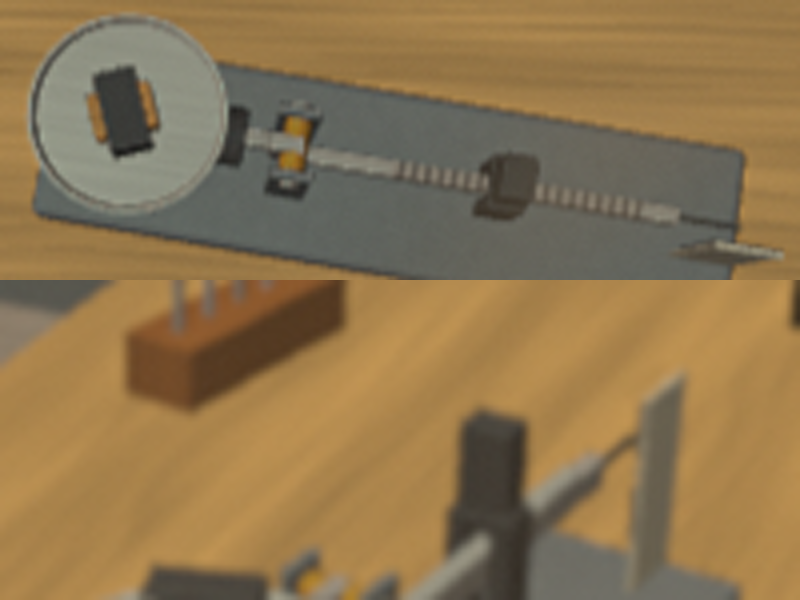

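The transformer is near the pan centre (crop 125,110) and the poise tab is at crop (513,180). The top-view depths put the tip at about +6.5 mm, too close to the edge of the band. One more notch gives about −3.5 mm, so I'll push one more.

Scaled: 0.1485 m is 5.94, 0.1 m is 4.

```bash
python3 -m handwheel '[{"jaw": 0.46, "pos": [2, -0.16, 0]}, {"jaw": 0.46, "pos": [4, -0.16, 0]}, {"jaw": 0.46, "pos": [5.94, -0.16, 0]}, {"jaw": 0.46, "pos": [5.94, -0.16, 0]}, {"jaw": 0.46, "pos": [5.94, -0.16, 0.8]}, {"jaw": 0.46, "pos": [5.94, -0.16, 1.6]}]'; python3 -c "
from h import *
p=PIV-D*.128;p[2]=.150;go(p,261.58);print(sn(sensors.sense()['tcp_pos']))"
```

```text
time_s: 23.3
tcp_pos: [0.5241, -0.194, 0.219]
ee_rot: [[0.989, -0.145, 0.0], [-0.145, -0.989, 0.0], [0.0, -0.0, -1.0]]
wrist_force: [0.7, 0.3, -0.0]
gripper_width: 0.462
gripper_force: 0.0
t 23.3 tcp [ 0.5241 -0.194   0.219 ] d [0.0003 0.0011 0.069 ] rv [-0.01 -0.02  0.09]
(0.1269, -0.0003)
```

Scaled: 0.069 m is 2.76, 0.015 m is 0.6.

```bash
python3 -m handwheel '[{"jaw": 0.46, "pos": [0, 0, 0.6]}, {"jaw": 0.46, "pos": [0, 0, 1.2]}, {"jaw": 0.46, "pos": [0, 0, 1.6]}, {"jaw": 0.46, "pos": [0, 0, 2]}, {"jaw": 0.46, "pos": [0, 0, 2.4]}, {"jaw": 0.46, "pos": [0, 0, 2.76]}, {"jaw": 0.46, "pos": [0, 0, 2.76]}, {"jaw": 0.46, "pos": [0, 0, 2.76]}]' | sed -n '2p;4p'; python3 -m handwheel '[{"jaw": 0.46, "pos": [0, 0.08, 0]}, {"jaw": 0.46, "pos": [0, 0.16, 0]}, {"jaw": 0.46, "pos": [0, 0.2, 0]}, {"jaw": 0.46, "pos": [0, 0.24, 0]}, {"jaw": 0.46, "pos": [0, 0.28, 0]}, {"jaw": 0.46, "pos": [0, 0.32, 0]}, {"jaw": 0.46, "pos": [0, 0.36, 0]}, {"jaw": 0.46, "pos": [0, 0.4, 0]}]'; python3 -m handwheel '[{"jaw": 0.46, "pos": [0, 0.04, 0]}, {"jaw": 0.46, "pos": [0, 0.08, 0]}, {"jaw": 0.46, "pos": [0, 0.12, 0]}, {"jaw": 0.46, "pos": [0, 0.16, 0]}, {"jaw": 0.46, "pos": [0, 0.2, 0]}, {"jaw": 0.46, "pos": [0, 0.08, 0]}, {"jaw": 0.46, "pos": [0, -0.04, 0]}, {"jaw": 0.46, "pos": [0, -0.04, 0]}]';  python3 -m handwheel '[{"jaw": 0.46}, {"jaw": 0.46}, {"jaw": 0.46}, {"jaw": 0.46}, {"jaw": 0.46}, {"jaw": 0.46}, {"jaw": 0.46}, {"jaw": 0.46}]' | tail -1; python3 -m handwheel '[{"jaw": 0.46}, {"jaw": 0.46}, {"jaw": 0.46}, {"jaw": 0.46}]' | tail -1;python3 -c "
from h import *
beam('b7')"
```

```text
tcp_pos: [0.5241, -0.1941, 0.1507]
wrist_force: [-0.1, -1.1, -0.1]
time_s: 24.9
tcp_pos: [0.5225, -0.2037, 0.1505]
ee_rot: [[0.989, -0.145, 0.0], [-0.145, -0.989, 0.0], [0.0, -0.0, -1.0]]
wrist_force: [1.0, 1.2, -0.8]
gripper_width: 0.46
gripper_force: 0.7
time_s: 25.7
tcp_pos: [0.5226, -0.2027, 0.1507]
ee_rot: [[0.99, -0.144, 0.0], [-0.144, -0.99, -0.0], [0.0, 0.0, -1.0]]
wrist_force: [0.0, 0.1, 0.3]
gripper_width: 0.459
gripper_force: 0.0
gripper_force: 0.0
gripper_force: 0.0
armend 45 z-100 at 272 ~ mm -1169.0 tab 284 (np.float64(0.1027), np.float64(0.167)) tcp s,n (0.136, -0.0005) F out -0.04 0.0
```

The pointer now reads about −1 by the same measure that gave +8 before. Retreating and measuring.

Scaled: -0.15 m is -6, -0.11 m is -4.4.

```bash
python3 -m handwheel '[{"jaw": 0.46, "pos": [0, 0.12, 0]}, {"jaw": 0.46, "pos": [0, 0.12, -0.4]}, {"jaw": 0.46, "pos": [0, 0.12, -1.2]}, {"jaw": 0.46, "pos": [0, 0.12, -2.4]}, {"jaw": 0.46, "pos": [0, 0.12, -4]}, {"jaw": 0.46, "pos": [-2, 0.12, -4.4]}, {"jaw": 0.46, "pos": [-4, 0.12, -4.4]}, {"jaw": 0.46, "pos": [-6, 0.12, -4.4]}]' | sed -n '1,2p'; python3 -m handwheel '[{"jaw": 0.46}, {"jaw": 0.46}, {"jaw": 0.46}, {"jaw": 0.46}, {"jaw": 0.46}, {"jaw": 0.46}, {"jaw": 0.46}, {"jaw": 0.46}]'
python3 - <<'E'
from h import *
snap('top','t7');snap('side','s7')
def est(tag):
    c=load(tag);K=c['K'];vv,uu=np.mgrid[:480,:640];z=c['z_map']
    p=(np.stack([(uu-K[0,2])/K[0,0]*z,-(vv-K[1,2])/K[1,1]*z,-z,np.ones_like(z)],-1)@c['world_from_camera'].T)[...,:3]
    w=p-PIV;S=-w@D;n=w@N;Z=p[...,2]
    m=(z>0)&(S>.2)&(S<.27)&(abs(n)<.005)&(Z>.05)&(Z<.15)
    k=(z>0)&(S>.2)&(S<.225)&(abs(n)<.012)&(Z>.05)&(Z<.15)
    return np.array([np.mean(Z[m]),np.median(Z[k])])
for v in 'ts':
    lo,hi=est(v+'0'),est(v+'3')
    for k in '67': print(v+k,((est(v+k)-lo)/(hi-lo)*54-27).round(1))
for t in ('t0','t7'): print([P(load(t),u,v).round(3) for u,v in ((231,301),(247,252))])
E
```

```text
time_s: 27.75
tcp_pos: [0.3734, -0.1842, 0.2615]
time_s: 28.55
tcp_pos: [0.3748, -0.1843, 0.2604]
ee_rot: [[0.989, -0.145, -0.001], [-0.145, -0.989, 0.0], [-0.001, 0.0, -1.0]]
wrist_force: [-0.3, 0.1, -0.6]
gripper_width: 0.458
gripper_force: 0.0
t6 [6.9 6.8]
t7 [-1.7 -1.9]
s6 [6.8 5.5]
s7 [-1.8 -0.5]
[array([0.445, 0.211, 0.055]), array([0.573, 0.179, 0.039])]
[array([0.445, 0.211, 0.054]), array([0.573, 0.18 , 0.038])]
```

The tip rests at about −2 mm, well inside the band, with the arm clear. Handing in.

```bash
python3 -c "
from station import workorder
print(workorder.finish_job())"
```

```text
the job is handed in; nothing more can be done
None
```

The transformer stands on the pan, the pointer rests about 2 mm below the index mark inside the white band, and the job was handed in with the arm clear; the hand-in returned no verdict.

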